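Pin the bedpan clip's shaft with its hitch pin

TASK

Take the hitch pin with the orange grip out of its grey block and gently push it down, fully home, through the cross hole near the free end of the bedpan clip's steel shaft, its open loop pointing out over that shaft end. Then swing the sprung loop down over the shaft end until it snaps under the shaft and stays there, and let go. Do not force anything, and leave the other things in the drawer where they are.

Things in the scene. Friction and masses are not known exactly. Their poses are not given: they have to be found in the camera images.
- bracket: Grey bracket fixed to the white drawer bottom, with a level square steel shaft (22 wide, 22 tall) and the chrome bedpan clip hanging from it. Origin: on the drawer bottom under point play_mid. z up; x level along the shaft to its free end. Shaft top z = 75, underside z = 53. The upright block, 50 wide, 78 tall, starts 32 behind the origin. (mm)
- play_mid (a point): Shaft top at the middle of the end play of the shaft's vertical cross hole (through, 10.5 diameter, at y = 0; shaft end 16 beyond the hole centre). The hole's real centre lies anywhere from x = -7 to +7 of this point and is not measured: find it by feel or sight. Friction of 4 N holds the shaft from sliding. Nothing may press on shaft or bracket with over 40 N. (mm)
- pin: Steel hitch pin, 86 g (give or take a third), standing in the grey block. Origin: centre of the flat underside (seat) of its head; z up; x the side to which the loop opens. Shank 9 diameter, down to z = -36, the last 4 tapering to 7 across. Head 16 x 28 x 14 tall; on it a square orange grip, 14 x 14, z = 14 to 38, free to pinch across y. Home: the seat rests on the shaft top. (mm)
- hinge_mid (a point): Middle of the loop's hinge line, which runs along pin y, 7 above the pin's seat. (mm)
- loop (a joint): Loop angle, rad. 0: loop level along pin +x; grows as it swings down; stop at 1.33, nearly along the shank. It stays where left (friction about 0.4 N at the bar). Its bar meets the shaft's end face at about 0.95, must be pressed past the lower edge of the end (near 1.07, some 5 to 12 N downwards), then snaps under the shaft and is held above 1.2.
- bar (a point): Middle of the loop's cross bar, 31 from the hinge line at rest; bar and the two side wires (at pin y = -17 and +17) are 5 thick, polished and, like the tab, slippery (friction 0.2). The bar is sprung lengthways: it can be drawn up to 9 further from the hinge line, at 3 N per mm. (mm)
- tab (a point): Free edge of the loop's orange thumb tab (18 wide, 3 thick), rising aslant from the bar: at loop 0 it is 39 from the pin axis and 14 above the hinge line. Shut fingertips about 26 out from the pin axis, just beyond the shaft end, moved straight down, press bar and tab and close the loop; at the stop the pressed part is about 26 below the shaft top. (mm)
- pin_block: Grey plastic block, 50 x 50 x 42 tall, fixed to the drawer bottom; the pin stands loosely (3 mm play) in its central hole with the seat on the block's top. Origin: centre of the underside. (mm)
- pill_case: teal plastic pill case, 60 x 110 x 20, lying flat (mm). Bystander: leave it alone. Origin: centre of its underside.
- beaker: small glass measuring beaker, 56 across, 70 tall (mm). Bystander: leave it alone. Origin: centre of its underside.
- spoon_rest: green ceramic spoon rest, round dish 90 across, 20 tall (mm). Bystander: leave it alone. Origin: centre of its underside.
- drops: amber dropper bottle, 36 across, 70 tall (mm). Bystander: leave it alone. Origin: centre of its underside.
- spoon: steel spoon, 140 long (mm). Bystander: leave it alone. Origin: centre of its underside.
- balm: white balm jar, 50 across, 40 tall (mm). Bystander: leave it alone. Origin: centre of its underside.

How it is judged:
By the outcome, as a careful person would: the job done as asked, in the order asked, and still so for the second after the job is handed in, with the robot touching nothing.
It also fails if it takes over 61 s, if anything falls off the work surface, if the arm or the gripper's body presses on something with over 40 N, if the wrist force passes 120 N, or if a joint passes its speed limit or range.

ROBOT

A 6-joint arm with a two-finger parallel gripper is mounted at the origin on the work surface. World frame = base frame: x ahead of the robot, y to its left, z up, the work surface at z = 0. Lengths are in m, angles in degrees, forces in N, time in s.
With the tool pointing down it reaches from about 0.35 to 0.725 m from the base axis. Payload 6 kg.
Tool frame: the origin (TCP) lies between the finger pads; the fingertips stand 14 mm ahead of it and the grasp point (between the pads) lies 5 mm behind it; z points along the fingers, y is the line along which they close (so a half turn about z gives the same grasp; the last joint's range is limited). The gripper opens to 85 mm and grips with 20 to 120 N. Pads are 22 mm wide; open, the fingers measure 114 mm over their backs; the gripper's body (76 mm by 85 mm) begins 54 mm behind the grasp point. The pads swing forward as they close: fully open they stand 13 mm farther back than shut.
Start: joints at [90.109, 2.303, 4.859, 0, -92.561, -19.12], TCP at [0.195, 0.567, 0.245] pointing down, gripper open.
Joint ranges: [-146.85, 146.85], [-73.84, 115.35], [-62.03, 85.46], [-188.31, 113.3], [-161.28, -10.13], [-171.36, 171.36]. Speed limits (degrees/s): [147.25, 147.25, 172.46, 180, 180, 180].

INTERFACE

Orientations are given as a 3x3 rotation matrix whose columns are the frame's x, y, z axes.
In Python, from rig import manip gives the robot as it stands. The module is installed in compiled form; this text tells all that it offers.
- The arm moves only by the shell command python3 -m jog 'ROWS' [FORCE]. ROWS is JSON, a list of rows, each an object with "claw": the finger opening in m, from 0 to 0.0854; "linear": the shift along the tool's x, y, z in m, a list of three; "rot": the turn, a rotation vector about the tool's x, y, z in units of 8 degrees (1.0 is 8 degrees), a list of three. In form: [{"claw": claw, "linear": [dx, dy, dz], "rot": [wx, wy, wz]}, ...]. A call has 1 to 20 rows; each row is the pose to reach, as a shift and turn from the pose commanded when the call began, along the tool's axes at that moment; what a row does not reach only later rows make up. A row lasts 1/10 s, in which the tool goes at most 50 mm and 8.59 degrees, less where a joint would pass 70% of its speed; a pose out of reach is approached as far as the arm can. A call with a gripper value outside its range is refused whole. The fingers move at their own pace and stop on an object; FORCE is the grip in N (left out, the last holds). Time passes only in rows, so rows that repeat a pose let the fingers close. It gives the time, the measured TCP pose, the force, the opening and the grip force at its end, in the units of the state.
- manip.state(): the state, without advancing time (a new reading comes with each control period).
- manip.grab_frame(name): name is "scene" or "top" or "wrist"; returns a dict with "pixels" (480x640x3 uint8, red, green, blue), "z_map" (480x640 float32, m along the optical axis (not along the pixel's ray), 0 where there is no reading), "fx", "fy", "cx", "cy" (pixels), "R" (3x3) and "t" (3): a world point X has camera coordinates R X + t. Camera axes: x right, y down, z forward; pixel columns grow to the right and rows downward; lengths in m; the calibration is good to about 2 mm. A picture is of the moment at which its call begins.
- manip.job_done(): hands the job in; it is judged then, once.
The state is a dict: "t": time; "joint_pos": joint angles; "dq": joint speeds; "joint_efforts": joint torques, N m; "eef_pos": TCP position; "ee_rot": TCP orientation; "contact_force": force on the tool from outside, world axes, zero at the start; "moment": the same for the moment, N m; "width": finger opening in m; "grasp_force": force on a finger pad.
Only numpy, scipy, OpenCV 4.12 (cv2) and the standard library are available. Lean on these libraries where they do the work, as an engineer would, in place of code of your own. Each camera call takes 0.05 s, during which the arm holds its last target. There are 200 camera calls.

## Working session

There is one attempt and no reset: what is moved stays moved. The work goes in short steps, Python scripts to look and compute and a shell command to move; the robot and the scene stay as the last step left them, time stands still between calls to the robot, and variables do not carry over. Pictures are saved under pics/ and viewed, at most 10 in all, crops included, and the job is handed in when it is done.

```bash
mkdir -p pics; cat > h.py <<'E'
from rig import manip
import numpy as np, cv2
def grab(n,save=None):
    f=manip.grab_frame(n)
    if save: cv2.imwrite('pics/'+save,f['pixels'][:,:,::-1])
    return f
def pts(f):
    z=f['z_map']; v,u=np.mgrid[:480,:640]
    c=np.stack([(u-f['cx'])/f['fx']*z,(v-f['cy'])/f['fy']*z,z],-1)
    return (c-f['t'])@f['R']
def proj(f,X):
    c=np.asarray(X)@f['R'].T+f['t']
    return c[...,:2]/c[...,2:]*[f['fx'],f['fy']]+[f['cx'],f['cy']]
def ray(f,u,v,z):
    d=np.array([(u-f['cx'])/f['fx'],(v-f['cy'])/f['fy'],1])@f['R']; o=-f['t']@f['R']
    return o+d*(z-o[2])/d[2]
def totool(d):
    return np.array(manip.state()['ee_rot']).T@np.asarray(d)
E
python3 - <<'E'
from h import *
s=manip.state(); print({k:np.round(v,3).tolist() for k,v in s.items()})
for n in ['scene','top','wrist']:
    f=grab(n,n+'0.png'); np.savez('pics/'+n+'0.npz',**f)
a=cv2.imread('pics/top0.png');cv2.imwrite('pics/t.png',a)
E
```

```text
{'t': 0.0, 'joint_pos': [90.108, 2.337, 4.801, -0.028, -92.561, -19.12], 'dq': [-0.1, -0.022, 0.044, 0.146, -0.082, -0.124], 'joint_efforts': [-0.0, -36.818, 34.74, 6.932, -0.005, -0.0], 'eef_pos': [0.195, 0.567, 0.244], 'ee_rot': [[0.945, -0.326, -0.0], [-0.326, -0.945, -0.002], [0.0, 0.002, -1.0]], 'contact_force': [0.126, 0.074, -0.36], 'moment': [-0.016, -0.007, -0.012], 'grasp_force': 0.0, 'width': 0.085}
```

View pics/top0.png

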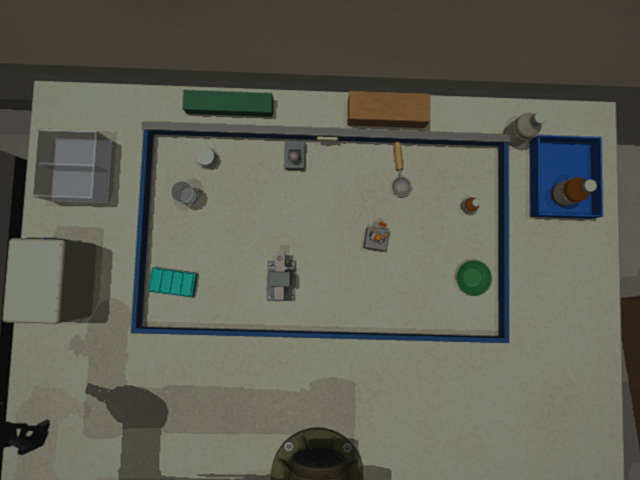

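View pics/scene0.png

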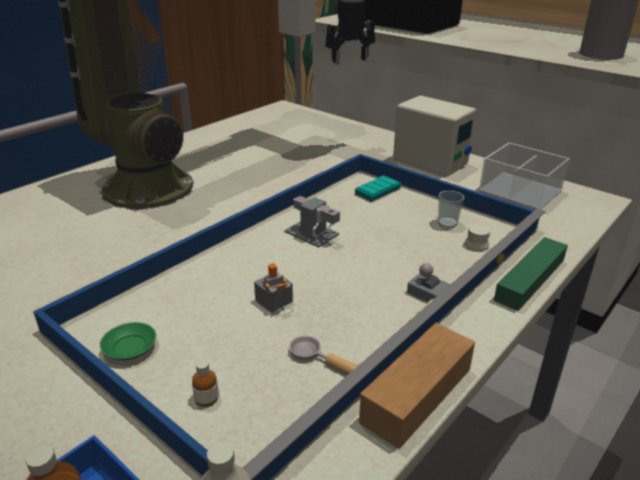

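The top view shows the bracket at (281,275) with its shaft pointing up the image to about (281,252). The pin block is at (376,237), with the orange grip and the tab at its upper right. The scene view confirms this, with the pin at (273,285) and the bracket at (315,218).

```bash
python3 - <<'E'
from h import *
f=dict(np.load('pics/top0.npz')); P=pts(f)
print('scale',f['fx'],f['t'])
def blob(m,box,nm):
    u0,v0,u1,v1=box; k=np.zeros((480,640),bool);k[v0:v1,u0:u1]=1;k&=m
    v,u=np.nonzero(k); print(nm,k.sum(),u.mean(),v.mean(),np.median(P[k],0).round(3),P[k].min(0).round(3),P[k].max(0).round(3))
floor=np.median(P[290:320,330:420,2]);print('floor',floor)
h=P[...,2]-floor
blob((h>.034)&(h<.044),(350,205,400,260),'blocktop')
k=((h>.034)&(h<.046)).astype(np.uint8); k[:205]=0;k[260:]=0;k[:,:350]=0;k[:,400:]=0
v,u=np.nonzero(k); print(cv2.minAreaRect(P[k>0][:,:2].astype(np.float32)*1000))
hsv=cv2.cvtColor(f['pixels'],cv2.COLOR_RGB2HSV); o=(hsv[...,0]<14)&(hsv[...,1]>150)&(hsv[...,2]>80)
v,u=np.nonzero(o[205:260,350:400]); 
for a,b in zip(v+205,u+350): print((b,a),P[a,b].round(3),round(h[a,b],3))
k=(h>.066)&(h<.09); blob(k,(255,235,310,310),'shaft+')
kk=np.zeros_like(k);kk[235:310,255:310]=k[235:310,255:310]
for a in range(244,305,3):
    u=np.nonzero(kk[a])[0]
    if len(u): print(a,u.min(),u.max(),P[a,u.min()].round(3),P[a,u.max()].round(3))
w=dict(np.load('pics/wrist0.npz')); s=manip.state(); R=np.array(s['ee_rot'])
print('cam in tool',R.T@(-w['t']@w['R']-s['eef_pos']),'axis',R.T@w['R'][2],w['fx'])
E
```

```text
scale 484.10068632040685 [-0.02347799  0.59062179  1.16433128]
floor 0.000453444677449966
blocktop 229 374.10480349344977 238.6113537117904 [ 0.566 -0.122  0.042] [ 0.545 -0.151  0.035] [ 0.599 -0.098  0.044]
((571.7119140625, -124.90318298339844), (49.78276824951172, 50.04628372192383), 83.0611801147461)
(np.int64(382), np.int64(222)) [ 0.608 -0.137  0.063] 0.063
(np.int64(379), np.int64(223)) [ 0.606 -0.131  0.06 ] 0.06
(np.int64(380), np.int64(223)) [ 0.607 -0.134  0.056] 0.056
(np.int64(384), np.int64(223)) [ 0.606 -0.143  0.06 ] 0.06
(np.int64(379), np.int64(224)) [ 0.604 -0.131  0.058] 0.058
(np.int64(380), np.int64(224)) [ 0.604 -0.133  0.058] 0.057
(np.int64(381), np.int64(224)) [ 0.604 -0.136  0.054] 0.054
(np.int64(382), np.int64(224)) [ 0.604 -0.138  0.058] 0.058
(np.int64(383), np.int64(224)) [ 0.604 -0.141  0.058] 0.057
(np.int64(380), np.int64(225)) [ 0.602 -0.134  0.051] 0.051
(np.int64(381), np.int64(225)) [ 0.602 -0.136  0.055] 0.055
(np.int64(382), np.int64(225)) [ 0.602 -0.138  0.057] 0.057
(np.int64(383), np.int64(225)) [ 0.602 -0.141  0.057] 0.057
(np.int64(384),
[... 1006 characters left out ...]
.075]
268 272 285 [0.491 0.119 0.077] [0.492 0.089 0.075]
271 269 287 [0.484 0.125 0.079] [0.485 0.084 0.075]
274 268 289 [0.477 0.128 0.075] [0.478 0.079 0.078]
277 268 289 [0.47  0.127 0.077] [0.471 0.079 0.072]
280 268 289 [0.463 0.127 0.08 ] [0.464 0.078 0.077]
283 268 289 [0.456 0.127 0.078] [0.457 0.078 0.073]
286 274 288 [0.45  0.113 0.079] [0.45  0.08  0.075]
289 274 283 [0.442 0.113 0.071] [0.443 0.092 0.072]
292 274 283 [0.436 0.112 0.076] [0.436 0.091 0.074]
295 274 283 [0.429 0.112 0.071] [0.429 0.091 0.071]
298 274 282 [0.422 0.112 0.078] [0.422 0.093 0.077]
cam in tool [ 0.06497726  0.00116717 -0.12756767] axis [-2.58682815e-01  3.14222664e-04  9.65962268e-01] 372.3854329480752
```

```bash
python3 -m jog '[{"claw":0.085,"linear":[0.45,0.335,0.03],"rot":[0,0,-2.5]},{"claw":0.085,"linear":[0.45,0.335,0.03],"rot":[0,0,-2.5]},{"claw":0.085,"linear":[0.45,0.335,0.03],"rot":[0,0,-2.5]},{"claw":0.085,"linear":[0.45,0.335,0.03],"rot":[0,0,-2.5]},{"claw":0.085,"linear":[0.45,0.335,0.03],"rot":[0,0,-2.5]},{"claw":0.085,"linear":[0.45,0.335,0.03],"rot":[0,0,-2.5]},{"claw":0.085,"linear":[0.45,0.335,0.03],"rot":[0,0,-2.5]},{"claw":0.085,"linear":[0.45,0.335,0.03],"rot":[0,0,-2.5]},{"claw":0.085,"linear":[0.45,0.335,0.03],"rot":[0,0,-2.5]},{"claw":0.085,"linear":[0.45,0.335,0.03],"rot":[0,0,-2.5]},{"claw":0.085,"linear":[0.45,0.335,0.03],"rot":[0,0,-2.5]},{"claw":0.085,"linear":[0.45,0.335,0.03],"rot":[0,0,-2.5]},{"claw":0.085,"linear":[0.45,0.335,0.03],"rot":[0,0,-2.5]},{"claw":0.085,"linear":[0.45,0.335,0.03],"rot":[0,0,-2.5]},{"claw":0.085,"linear":[0.45,0.335,0.03],"rot":[0,0,-2.5]}]'
python3 - <<'E'
from h import *
f=grab('wrist','w1.png'); np.savez('pics/w1.npz',**f); print(proj(f,[[.528,.104,.075],[.512,.104,.075],[.512,.094,.075]]))
E
```

```text
t: 1.65
eef_pos: [0.5113, 0.105, 0.2154]
ee_rot: [[1.0, 0.019, 0.0], [0.019, -1.0, 0.0], [0.0, -0.0, -1.0]]
contact_force: [0.2, 0.9, -0.5]
width: 0.0851
grasp_force: 0.0
[[319.18499789 201.31945228]
 [318.75770522 222.67478207]
 [332.26539859 222.93016967]]
```

View pics/w1.png

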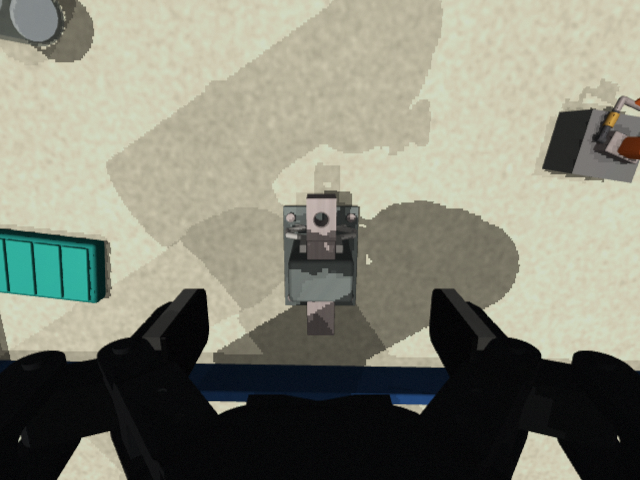

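The wrist view shows the shaft top with the cross hole as a dark disc near (321,219). The shaft end is at about row 197, and the pin block is at the upper right (600,140).

```bash
python3 - <<'E'
from h import *
f=dict(np.load('pics/w1.npz')); g=cv2.cvtColor(f['pixels'],cv2.COLOR_RGB2GRAY)
print(g[206:234:2,306:338:2])
m=(g<75).astype(np.uint8); m[:207]=0;m[232:]=0;m[:,:309]=0;m[:,334:]=0
n,l,st,c=cv2.connectedComponentsWithStats(m)
for i in range(1,n):
    if st[i,4]>20: print(st[i],c[i],ray(f,*c[i],.075))
P=pts(f)
for v in (200,206,212,228,232):
    r=P[v,290:350]; k=np.abs(r[:,2]-.075)<.006; u=np.nonzero(k)[0]+290; print(v,u.min(),u.max(),ray(f,u.min()-.5,v,.075).round(4),ray(f,u.max()+.5,v,.075).round(4))
col=P[180:260,321,2]; print((col*1000).astype(int))
E
```

```text
[[139 181 180 180 181 177 174 175 174 175 180 178 172 171 173 109]
 [159 182 179 178 181 178 173 172 174 176 178 176 172 169 172 135]
 [158 181 179 179 179 179 174 172 175 174 178 175 169 168 172 135]
 [159 181 178 180 182 177 140 120 121 146 178 176 168 169 172 117]
 [148 182 178 180 171  93  92  92  49  50 111 171 169 168 171 100]
 [149 180 178 179 106  88  91  92  50  44  43 128 168 168 173  94]
 [147 179 177 178  63  63  89  91  50  42  48  98 164 168 172  84]
 [128 180 177 171  64  37  43  56  44  46  51  94 163 166 171  84]
 [128 179 177 177  99  36  37  36  45  46  50 118 167 167 171  83]
 [129 179 176 176 141  55  36  41  44  45 100 153 167 167 169  83]
 [ 96 181 175 177 179 146  95  88  82 106 155 172 166 166 170  95]
 [ 99 179 176 177 176 174 166 156 158 167 174 171 167 166 169  92]
 [ 59  99  96 176 178 175 169 169 170 170 174 172 135 127 131  69]
 [ 57  88  87 129 129 128 124 161 171 168 174 130  98  91  94  44]]
[314 213  14  13 111] [321.1981982 220.1981982] [0.51391478 0.10223405 0.075     ]
200 306 335 [0.5288 0.114  0.075 ] [0.5292 0.0921 0.075 ]
206 306 335 [0.5243 0.1139 0.075 ] [0.5248 0.092  0.075 ]
212 306 335 [0.5199 0.1139 0.075 ] [0.5203 0.0919 0.075 ]
228 306 335 [0.5077 0.1138 0.075 ] [0.5082 0.0915 0.075 ]
232 306 335 [0.5047 0.1137 0.075 ] [0.5051 0.0914 0.075 ]
[ 0 -1  0  0  0  0 -1 -1 -1  0  0 -1 -1 -1 57 61 66 70 74 74 74 74 73 72
 75 74 74 74 74 73 73 73 72  5  5  4  4  4  4  5 53 58 61 64 67 70 74 74
 74 73 72 73 73 74 74 73 73 74 73 74 73 73 74 73 74 73 73 74 74 73 74 74
 73 74 73 74 73 73 73 74]
```

```bash
python3 -m jog '[{"claw":0.085,"linear":[0.056,0.231,0.02],"rot":[0,0,2.6]},{"claw":0.085,"linear":[0.056,0.231,0.02],"rot":[0,0,2.6]},{"claw":0.085,"linear":[0.056,0.231,0.02],"rot":[0,0,2.6]},{"claw":0.085,"linear":[0.056,0.231,0.02],"rot":[0,0,2.6]},{"claw":0.085,"linear":[0.056,0.231,0.02],"rot":[0,0,2.6]},{"claw":0.085,"linear":[0.056,0.231,0.02],"rot":[0,0,2.6]},{"claw":0.085,"linear":[0.056,0.231,0.02],"rot":[0,0,2.6]},{"claw":0.085,"linear":[0.056,0.231,0.02],"rot":[0,0,2.6]}]'
python3 - <<'E'
from h import *
f=grab('wrist','w2.png'); np.savez('pics/w2.npz',**f)
P=pts(f); hsv=cv2.cvtColor(f['pixels'],cv2.COLOR_RGB2HSV); o=((hsv[...,0]<16)&(hsv[...,1]>150)&(hsv[...,2]>80)).astype(np.uint8)
n,l,st,c=cv2.connectedComponentsWithStats(o)
for i in range(1,n):
    if st[i,4]>20:
        q=P[l==i]; print(st[i],c[i],np.median(q,0).round(4),q[:,2].max())
        t=q[q[:,2]>q[:,2].max()-.005]; print(cv2.minAreaRect(t[:,:2].astype(np.float32)*1000),t.mean(0))
E
```

```text
t: 2.5
eef_pos: [0.5718, -0.1247, 0.1957]
ee_rot: [[0.941, -0.337, 0.001], [-0.337, -0.941, 0.0], [0.001, -0.0, -1.0]]
contact_force: [0.6, 0.0, 0.3]
width: 0.0851
grasp_force: 0.0
[588   0  31   6 122] [603.46721311   1.7295082 ] [ 0.6483 -0.3544  0.0435] 0.046170731135453856
((648.2911376953125, -355.2301025390625), (20.136463165283203, 3.3497977256774902), 69.52031707763672) [ 0.6485394  -0.35503036  0.04351782]
[309 172  26  11 267] [321.54681648 176.90262172] [ 0.6037 -0.1395  0.0578] 0.32343092629739995
((632.546142578125, -147.7128448486328), (0.0, 0.0), 0.0) [ 0.63254612 -0.14771284  0.32343093]
[312 224  19  19 328] [321.0152439  232.60670732] [ 0.5706 -0.1272  0.0786] 0.32343092629739995
((632.546142578125, -147.7128448486328), (0.0, 0.0), 0.0) [ 0.63254612 -0.14771284  0.32343093]
```

View pics/w2.png

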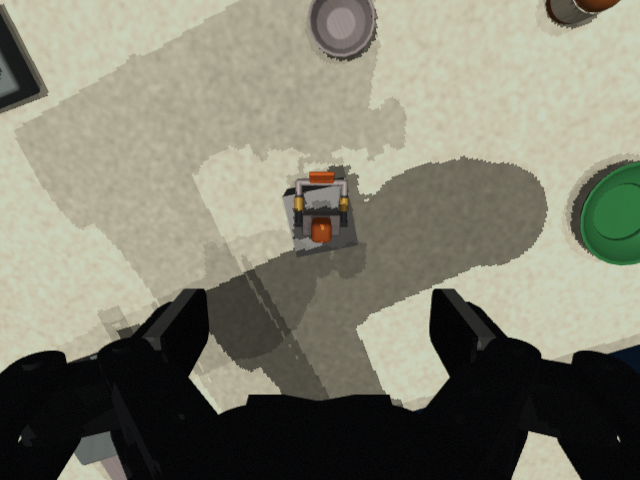

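The wrist view shows the loop pointing straight up the image, with the tab at (321,177) and the grip at (321,233). Pin and tool are aligned to within about a degree.

```bash
python3 - <<'E'
from h import *
f=dict(np.load('pics/w2.npz')); P=pts(f); s=manip.state(); R=np.array(s['ee_rot']); p=np.array(s['eef_pos'])
hsv=cv2.cvtColor(f['pixels'],cv2.COLOR_RGB2HSV); o=(hsv[...,0]<16)&(hsv[...,1]>120)&(hsv[...,2]>60)
print((P[220:246,321]*1000).round(0)[:, 2], o[220:246,321].astype(int))
for v in (234,238,241): 
    u=np.nonzero(o[v,300:345])[0]+300; print(v,u.min(),u.max(), ((ray(f,u.min()-.5,v,.08)-p)@R).round(4),((ray(f,u.max()+.5,v,.08)-p)@R).round(4))
v=np.nonzero(o[215:250,321])[0]+215
print(v.min(),v.max(),'rear in tool',((ray(f,321,v.max()+.5,.08)-p)@R).round(4))
k=o&(P[...,2]>.077)&(P[...,2]<.09); k[:215]=0;k[250:]=0
vv,uu=np.nonzero(k);print(vv.min(),vv.max(),uu.min(),uu.max(),((P[k]-p)@R).mean(0),((P[k]-p)@R).min(0),((P[k]-p)@R).max(0))
print('tab',((ray(f,321.5,177,.056)-p)@R))
E
```

```text
[71. 72. 75. 77. 77. 78. 79. 80. 79. 78. 79. 80. 78. 78. 80. 79. 79. 80.
 79. 78. 79. 80. 40. 41. 41. 41.] [1 1 1 1 1 1 1 1 0 1 1 1 1 1 1 1 1 1 1 1 1 1 1 0 0 0]
234 311 331 [-0.001  -0.0042  0.1158] [-0.001   0.0101  0.1158]
238 312 330 [-0.0038 -0.0035  0.1158] [-0.0038  0.0094  0.1158]
241 314 329 [-0.0059 -0.0022  0.1158] [-0.0059  0.0087  0.1158]
218 242 rear in tool [-0.007   0.003   0.1158]
223 241 311 330 [-0.00023414  0.00273647  0.1172249 ] [-0.00665965 -0.00389176  0.1151918 ] [0.00619258 0.00914348 0.1187748 ]
tab [0.03473735 0.00337988 0.13984298]
```

```bash
python3 -m jog '[{"claw":0.06,"linear":[0,0.003,0.04],"rot":[0,0,0]},{"claw":0.05,"linear":[0,0.003,0.08],"rot":[0,0,0]},{"claw":0.05,"linear":[0,0.003,0.11],"rot":[0,0,0]},{"claw":0.05,"linear":[0,0.003,0.122],"rot":[0,0,0]},{"claw":0.05,"linear":[0,0.003,0.122],"rot":[0,0,0]},{"claw":0.03,"linear":[0,0.003,0.122],"rot":[0,0,0]},{"claw":0.01,"linear":[0,0.003,0.122],"rot":[0,0,0]},{"claw":0.005,"linear":[0,0.003,0.122],"rot":[0,0,0]},{"claw":0.005,"linear":[0,0.003,0.122],"rot":[0,0,0]},{"claw":0.005,"linear":[0,0.003,0.122],"rot":[0,0,0]},{"claw":0.005,"linear":[0,0.003,0.122],"rot":[0,0,0]},{"claw":0.005,"linear":[0,0.003,0.122],"rot":[0,0,0]}]' 40
```

```text
t: 3.75
eef_pos: [0.572, -0.1287, 0.0757]
ee_rot: [[0.941, -0.338, 0.004], [-0.338, -0.941, -0.0], [0.004, -0.001, -1.0]]
contact_force: [-0.6, 2.7, 6.3]
width: 0.013
grasp_force: 40.7
```

```bash
python3 -m jog '[{"claw":0.005,"linear":[0,0,-0.01],"rot":[0,0,0]},{"claw":0.005,"linear":[0,0,-0.025],"rot":[0,0,0]},{"claw":0.005,"linear":[0,0,-0.045],"rot":[0,0,0]},{"claw":0.005,"linear":[0,0,-0.07],"rot":[0,0,0]},{"claw":0.005,"linear":[0,0,-0.09],"rot":[0,0,0]},{"claw":0.005,"linear":[0,0,-0.1],"rot":[0,0,0]},{"claw":0.005,"linear":[0,0,-0.1],"rot":[0,0,0]}]'
python3 - <<'E'
from h import *
f=grab('wrist','w3.png'); np.savez('pics/w3.npz',**f)
s=manip.state(); print(np.round(s['contact_force'],1),np.round(s['eef_pos'],4),s['width'])
d=(np.array([.5145,.1027,0])-[s['eef_pos'][0],s['eef_pos'][1],0]); print(totool(d))
g=grab('scene'); g['pixels']=g['pixels']; c=proj(g,s['eef_pos']).astype(int); print(c)
a=g['pixels'][max(c[1]-75,0):c[1]+75,max(c[0]-75,0):c[0]+75,::-1]; a=cv2.resize(a,(400,400),interpolation=cv2.INTER_NEAREST)
w=cv2.resize(f['pixels'][140:340,220:420,::-1],(400,400),interpolation=cv2.INTER_NEAREST)
cv2.imwrite('pics/c3.png',np.hstack([w,a]))
E
```

```text
t: 4.45
eef_pos: [0.5711, -0.1291, 0.1752]
ee_rot: [[0.941, -0.339, 0.002], [-0.339, -0.941, -0.0], [0.002, -0.001, -1.0]]
contact_force: [0.0, 0.2, -0.6]
width: 0.013
grasp_force: 39.9
[-0.3  0.1 -0.6] [ 0.5706 -0.1289  0.1735] 0.013143658818028548
[-1.31359315e-01 -1.98874881e-01  3.33861798e-05]
[269 218]
```

View pics/c3.png

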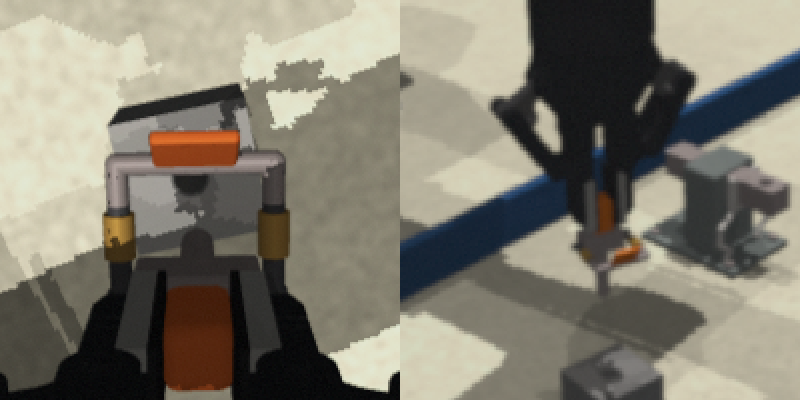

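The pin is held upright. In the left half (wrist crop), the loop wires are symmetric about column 196, and the shank end shows as a bump with its top at about (196,230). The right half (scene crop) shows the shank hanging straight below the gripper, clear of the block.

```bash
python3 - <<'E'
from h import *
f=dict(np.load('pics/w3.npz')); P=pts(f); s=manip.state(); R=np.array(s['ee_rot']); p=np.array(s['eef_pos'])
T=(P-p)@R*1000
sub=T[248:276,304:334]
print(np.round(sub[::2,::2,2]).astype(int)); 
k=(T[...,2]>55)&(T[...,2]<85); k[:235]=0;k[290:]=0;k[:,:290]=0;k[:,345:]=0
v,u=np.nonzero(k); print(u.min(),u.max(),v.min(),v.max())
for z in (60,63,66,69,71): 
    q=T[k&(np.abs(T[...,2]-z)<1.5)]; print(z,len(q),q.min(0).round(1) if len(q) else '',q.max(0).round(1) if len(q) else '')
# head front-top edge / tab
hsv=cv2.cvtColor(f['pixels'],cv2.COLOR_RGB2HSV); o=(hsv[...,0]<16)&(hsv[...,1]>150)&(hsv[...,2]>80); o[:180]=0;o[235:]=0;o[:,:285]=0;o[:,350:]=0
print('tab',T[o].mean(0).round(1),T[o].min(0).round(1),T[o].max(0).round(1))
b=np.abs(T[...,2]-20)<3; 
E
```

```text
[[133 132 130 131 131 131 131 132 131 132 131 131 131 132 132]
 [130 132 131 132 132 131 131 131 131 131 131 131 131 131 132]
 [131 132 132 130 132 131 131 131 131 133 131 132 131 130 130]
 [132 131 131 131 131 131  63  63  64 132 132 131 131 131 132]
 [131 131 133 132 132  60  60  59  58  62 132 131 133 132 132]
 [131 131 132 130  60  57  57  55  56  57  60 131 131 132 131]
 [132 132 131 131  57  54  53  53  54  54  57 173 174 174 173]
 [132 132 132  60  54  50  49  48  49  51  54  60 172 173 174]
 [173 173 173  57  50  47  46  46  46  46  49  56 174 172 173]
 [173 172 174  52  47  43  44  43  43  43  46  52 174 174 174]
 [ 29  30  31  30  30  29  30  30  29  30  29  30  29  29  30]
 [ 27  28  27  27  27  28  28  26  27  26  27  27  27  26  27]
 [ 25  24  24  25  25  25  25  24  25  24  23  24  24  24  24]
 [ 22  21  22  22  22  22  22  21  22  22  22  20  21  21  21]]
310 326 253 264
60 24 [-1.1 -3.5 58.7] [ 2.7  5.1 61.4]
63 21 [-1.6 -3.6 61.5] [ 2.9  5.2 63.9]
66 1 [ 1.3 -0.9 66.6] [ 1.3 -0.9 66.6]
69 1 [ 1.5  0.8 67.8] [ 1.5  0.8 67.8]
71 0  
tab [34.8  0.6 15.3] [  29.3   -8.3 -130.8] [65.5  9.3 24.9]
```

```bash
python3 -m jog '[{"claw":0.005,"linear":[-0.02,-0.03,0],"rot":[0,0,-0.4]},{"claw":0.005,"linear":[-0.045,-0.07,0],"rot":[0,0,-1.0]},{"claw":0.005,"linear":[-0.07,-0.11,0],"rot":[0,0,-1.6]},{"claw":0.005,"linear":[-0.095,-0.15,0],"rot":[0,0,-2.2]},{"claw":0.005,"linear":[-0.115,-0.18,0],"rot":[0,0,-2.6]},{"claw":0.005,"linear":[-0.127,-0.195,0],"rot":[0,0,-2.6]},{"claw":0.005,"linear":[-0.1306,-0.2,0],"rot":[0,0,-2.6]},{"claw":0.005,"linear":[-0.1306,-0.2,0],"rot":[0,0,-2.6]},{"claw":0.005,"linear":[-0.1306,-0.2,0],"rot":[0,0,-2.6]},{"claw":0.005,"linear":[-0.1306,-0.2,0.015],"rot":[0,0,-2.6]},{"claw":0.005,"linear":[-0.1306,-0.2,0.02],"rot":[0,0,-2.6]},{"claw":0.005,"linear":[-0.1306,-0.2,0.02],"rot":[0,0,-2.6]},{"claw":0.005,"linear":[-0.1306,-0.2,0.02],"rot":[0,0,-2.6]}]'
python3 - <<'E'
from h import *
f=grab('wrist','w4.png'); np.savez('pics/w4.npz',**f)
s=manip.state(); print(np.round(s['contact_force'],1),np.round(s['eef_pos'],4),np.round(s['ee_rot'],4),s['joint_pos'])
cv2.imwrite('pics/c4.png',cv2.resize(f['pixels'][170:320,245:395,::-1],(600,600),interpolation=cv2.INTER_NEAREST))
E
```

```text
t: 5.85
eef_pos: [0.5157, 0.1031, 0.153]
ee_rot: [[1.0, 0.017, -0.0], [0.017, -1.0, -0.001], [-0.0, 0.001, -1.0]]
contact_force: [-0.8, -0.3, -0.8]
width: 0.013
grasp_force: 39.9
[ 1.5 -0.6 -1.8] [0.5158 0.1032 0.1534] [[ 9.999e-01  1.680e-02  2.000e-04]
 [ 1.680e-02 -9.999e-01 -3.000e-04]
 [ 2.000e-04  3.000e-04 -1.000e+00]] [ 3.32644899e+01 -8.61402475e+00 -1.51874150e+01  2.10126380e-02
 -8.34253436e+01  5.76969491e+01]
```

View pics/c4.png

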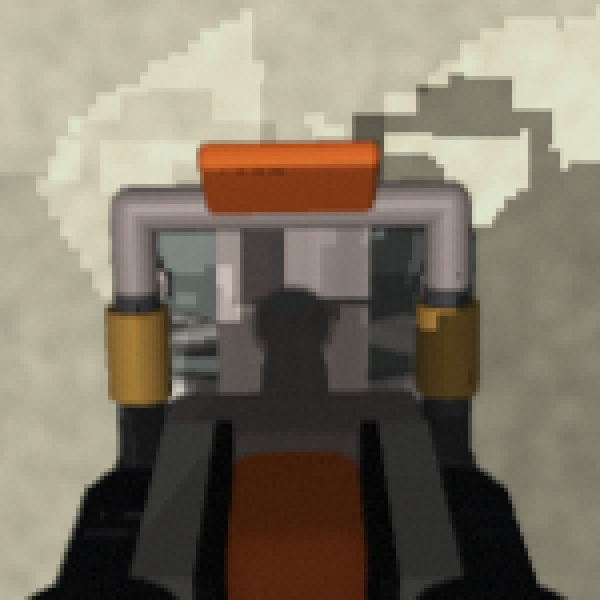

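The shank hangs just above the dark hole at about (292,310) in the crop. It is centred on the shaft, whose edges are at columns 218 and 370.

```bash
python3 -m jog '[{"claw":0.005,"linear":[0,0,0.003],"rot":[0,0,0]},{"claw":0.005,"linear":[0,0,0.006],"rot":[0,0,0]},{"claw":0.005,"linear":[0,0,0.009],"rot":[0,0,0]},{"claw":0.005,"linear":[0,0,0.011],"rot":[0,0,0]},{"claw":0.005,"linear":[0,0,0.013],"rot":[0,0,0]},{"claw":0.005,"linear":[0,0,0.013],"rot":[0,0,0]}]'; python3 - <<'E'
from h import *
s=manip.state(); print(np.round(s['eef_pos'],4),np.round(s['contact_force'],1),np.round(s['moment'],2))
E
```

```text
t: 6.5
eef_pos: [0.516, 0.1036, 0.1404]
ee_rot: [[1.0, 0.017, 0.001], [0.017, -1.0, 0.0], [0.001, -0.0, -1.0]]
contact_force: [2.3, -0.3, -1.1]
width: 0.0128
grasp_force: 40.1
[0.516  0.1036 0.1404] [ 2.3 -0.3 -1.1] [-0.07 -1.   -0.01]
```

```bash
python3 -m jog '[{"claw":0.005,"linear":[0.0003,0,0.001],"rot":[0,0,0]},{"claw":0.005,"linear":[0.0005,0,0.003],"rot":[0,0,0]},{"claw":0.005,"linear":[0.0005,0,0.005],"rot":[0,0,0]},{"claw":0.005,"linear":[0.0005,0,0.006],"rot":[0,0,0]},{"claw":0.005,"linear":[0.0005,0,0.006],"rot":[0,0,0]}]'; python3 - <<'E'
from h import *
s=manip.state(); print(np.round(s['eef_pos'],4),np.round(s['contact_force'],1),np.round(s['moment'],2))
E
```

```text
t: 7.0
eef_pos: [0.5161, 0.1035, 0.134]
ee_rot: [[1.0, 0.017, -0.0], [0.017, -1.0, -0.0], [-0.0, 0.0, -1.0]]
contact_force: [3.1, -0.6, -1.1]
width: 0.0129
grasp_force: 39.9
[0.5161 0.1035 0.134 ] [ 3.1 -0.6 -1.1] [-0.14 -1.01 -0.02]
```

```bash
python3 -m jog '[{"claw":0.005,"linear":[0.0007,0,0.002],"rot":[0,0,0]},{"claw":0.005,"linear":[0.0007,0,0.005],"rot":[0,0,0]},{"claw":0.005,"linear":[0.0007,0,0.008],"rot":[0,0,0]},{"claw":0.005,"linear":[0.0007,0,0.011],"rot":[0,0,0]},{"claw":0.005,"linear":[0.0007,0,0.014],"rot":[0,0,0]},{"claw":0.005,"linear":[0.0007,0,0.017],"rot":[0,0,0]},{"claw":0.005,"linear":[0.0007,0,0.019],"rot":[0,0,0]},{"claw":0.005,"linear":[0.0007,0,0.019],"rot":[0,0,0]}]'; python3 - <<'E'
from h import *
s=manip.state(); print(np.round(s['eef_pos'],4),np.round(s['contact_force'],1),np.round(s['moment'],2))
E
```

```text
t: 7.8
eef_pos: [0.5166, 0.1035, 0.1148]
ee_rot: [[1.0, 0.017, -0.001], [0.017, -1.0, -0.0], [-0.001, 0.0, -1.0]]
contact_force: [0.4, -0.0, -0.8]
width: 0.013
grasp_force: 39.9
[0.5166 0.1035 0.1148] [ 0.4 -0.  -0.8] [-0.02 -0.17 -0.03]
```

```bash
python3 -m jog '[{"claw":0.005,"linear":[0,0,0.001],"rot":[0,0,0]},{"claw":0.005,"linear":[0,0,0.002],"rot":[0,0,0]},{"claw":0.005,"linear":[0,0,0.003],"rot":[0,0,0]},{"claw":0.005,"linear":[0,0,0.004],"rot":[0,0,0]},{"claw":0.005,"linear":[0,0,0.005],"rot":[0,0,0]},{"claw":0.005,"linear":[0,0,0.005],"rot":[0,0,0]}]'
```

```text
t: 8.4
eef_pos: [0.5167, 0.1035, 0.1101]
ee_rot: [[1.0, 0.017, -0.0], [0.017, -1.0, -0.0], [-0.0, 0.0, -1.0]]
contact_force: [0.3, -0.7, -1.0]
width: 0.0131
grasp_force: 39.9
```

```bash
python3 -m jog '[{"claw":0.005,"linear":[0,0,0.0005],"rot":[0,0,0]},{"claw":0.005,"linear":[0,0,0.001],"rot":[0,0,0]},{"claw":0.005,"linear":[0,0,0.001],"rot":[0,0,0]}]'
```

```text
t: 8.7
eef_pos: [0.5168, 0.1035, 0.1093]
ee_rot: [[1.0, 0.017, -0.0], [0.017, -1.0, -0.0], [-0.0, 0.0, -1.0]]
contact_force: [-0.4, 0.5, -1.5]
width: 0.0127
grasp_force: 39.9
```

```bash
python3 -m jog '[{"claw":0.005,"linear":[0,0,0.0005],"rot":[0,0,0]},{"claw":0.005,"linear":[0,0,0.001],"rot":[0,0,0]},{"claw":0.005,"linear":[0,0,0.0015],"rot":[0,0,0]},{"claw":0.005,"linear":[0,0,0.0015],"rot":[0,0,0]}]'
```

```text
t: 9.1
eef_pos: [0.517, 0.1036, 0.1087]
ee_rot: [[1.0, 0.017, 0.001], [0.017, -1.0, -0.0], [0.001, 0.0, -1.0]]
contact_force: [-2.2, 0.4, 5.3]
width: 0.0128
grasp_force: 40.6
```

```bash
python3 -m jog '[{"claw":0.005,"linear":[0,0,0.0005],"rot":[0,0,0]},{"claw":0.005,"linear":[0,0,0.0005],"rot":[0,0,0]}]'; python3 -m jog '[{"claw":0.03,"linear":[0,0,-0.001],"rot":[0,0,0]},{"claw":0.04,"linear":[0,0,-0.001],"rot":[0,0,0]},{"claw":0.05,"linear":[0,0,-0.001],"rot":[0,0,0]},{"claw":0.05,"linear":[0,0,-0.005],"rot":[0,0,0]},{"claw":0.05,"linear":[0,0,-0.03],"rot":[0,0,0]},{"claw":0.05,"linear":[0,0,-0.06],"rot":[0,0,0]},{"claw":0.05,"linear":[0,0,-0.08],"rot":[0,0,0]},{"claw":0.05,"linear":[0,0,-0.08],"rot":[0,0,0]}]'
python3 - <<'E'
from h import *
f=grab('wrist','w5.png'); np.savez('pics/w5.npz',**f); g=grab('scene')
s=manip.state(); p=np.array(s['eef_pos']);R=np.array(s['ee_rot']);T=(pts(f)-p)@R*1000; P=pts(f)
hsv=cv2.cvtColor(f['pixels'],cv2.COLOR_RGB2HSV); o=((hsv[...,0]<16)&(hsv[...,1]>150)&(hsv[...,2]>80)).astype(np.uint8)
n,l,st,c=cv2.connectedComponentsWithStats(o)
for i in range(1,n):
    if st[i,4]>20: print(st[i],c[i],'tool',np.median(T[l==i],0).round(1),'world',np.median(P[l==i],0).round(4))
c=proj(g,[.515,.103,.08]).astype(int)
a=cv2.resize(g['pixels'][c[1]-60:c[1]+60,c[0]-60:c[0]+60,::-1],(400,400),interpolation=cv2.INTER_NEAREST)
w=cv2.resize(f['pixels'][130:330,220:420,::-1],(400,400),interpolation=cv2.INTER_NEAREST)
cv2.imwrite('pics/c5.png',np.hstack([w,a]))
E
```

```text
t: 9.3
eef_pos: [0.5172, 0.1036, 0.1086]
ee_rot: [[1.0, 0.017, 0.001], [0.017, -1.0, 0.0], [0.001, 0.0, -1.0]]
contact_force: [-3.2, 0.3, 7.4]
width: 0.0131
grasp_force: 41.0
t: 10.1
eef_pos: [0.5183, 0.1039, 0.1913]
ee_rot: [[1.0, 0.017, 0.006], [0.017, -1.0, 0.002], [0.006, -0.002, -1.0]]
contact_force: [-0.3, 1.4, 0.4]
width: 0.05
grasp_force: 0.0
[304 183  29  13 346] [318.22254335 189.25722543] tool [33.3  0.3 96.7] world [0.5502 0.104  0.0907]
[308 237  23  28 526] [318.63498099 252.42585551] tool [-1.   0.6 75.9] world [0.516  0.1033 0.1115]
```

View pics/c5.png

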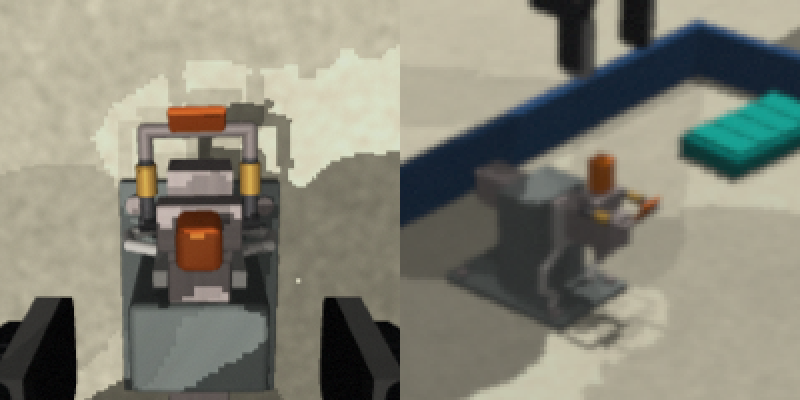

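The pin is seated. Its head sits flat on the shaft top, the grip is at (198,240) in the left crop, and the loop extends symmetrically past the shaft end with the tab at (197,118). The scene crop agrees. Next I shut the fingers and move beyond the shaft end.

```bash
python3 -m jog '[{"claw":0,"linear":[0.01,0,0],"rot":[0,0,0]},{"claw":0,"linear":[0.02,0,0],"rot":[0,0,0]},{"claw":0,"linear":[0.027,0,0],"rot":[0,0,0]},{"claw":0,"linear":[0.027,0,0],"rot":[0,0,0]},{"claw":0,"linear":[0.027,0,0.02],"rot":[0,0,0]},{"claw":0,"linear":[0.027,0,0.05],"rot":[0,0,0]},{"claw":0,"linear":[0.027,0,0.065],"rot":[0,0,0]},{"claw":0,"linear":[0.027,0,0.07],"rot":[0,0,0]},{"claw":0,"linear":[0.027,0,0.07],"rot":[0,0,0]},{"claw":0,"linear":[0.027,0,0.07],"rot":[0,0,0]}]'
```

```text
t: 11.2
eef_pos: [0.5445, 0.1042, 0.1188]
ee_rot: [[1.0, 0.017, 0.002], [0.017, -1.0, 0.0], [0.002, -0.0, -1.0]]
contact_force: [-0.2, -0.6, 0.1]
width: -0.0001
grasp_force: 0.0
```

```bash
python3 -m jog '[{"claw":0,"linear":[0,0,0.005],"rot":[0,0,0]},{"claw":0,"linear":[0,0,0.01],"rot":[0,0,0]},{"claw":0,"linear":[0,0,0.014],"rot":[0,0,0]},{"claw":0,"linear":[0,0,0.018],"rot":[0,0,0]},{"claw":0,"linear":[0,0,0.022],"rot":[0,0,0]},{"claw":0,"linear":[0,0,0.026],"rot":[0,0,0]},{"claw":0,"linear":[0,0,0.03],"rot":[0,0,0]},{"claw":0,"linear":[0,0,0.034],"rot":[0,0,0]},{"claw":0,"linear":[0,0,0.038],"rot":[0,0,0]},{"claw":0,"linear":[0,0,0.038],"rot":[0,0,0]}]'
```

```text
t: 12.2
eef_pos: [0.5435, 0.1039, 0.0785]
ee_rot: [[1.0, 0.017, -0.001], [0.017, -1.0, -0.0], [-0.001, 0.0, -1.0]]
contact_force: [0.0, -0.3, -0.4]
width: 0.0
grasp_force: 0.0
```

```bash
python3 -m jog '[{"claw":0,"linear":[0.0007,0,0.002],"rot":[0,0,0]},{"claw":0,"linear":[0.0007,0,0.004],"rot":[0,0,0]},{"claw":0,"linear":[0.0007,0,0.006],"rot":[0,0,0]},{"claw":0,"linear":[0.0007,0,0.006],"rot":[0,0,0]}]'
```

```text
t: 12.6
eef_pos: [0.5445, 0.104, 0.0731]
ee_rot: [[1.0, 0.017, -0.0], [0.017, -1.0, -0.0], [-0.0, 0.0, -1.0]]
contact_force: [0.2, 0.7, 0.5]
width: 0.0
grasp_force: 0.2
```

```bash
python3 -m jog '[{"claw":0,"linear":[0,0,0.001],"rot":[0,0,0]},{"claw":0,"linear":[0,0,0.002],"rot":[0,0,0]},{"claw":0,"linear":[0,0,0.003],"rot":[0,0,0]},{"claw":0,"linear":[0,0,0.003],"rot":[0,0,0]}]'
python3 - <<'E'
from h import *
g=grab('scene'); f=grab('wrist'); c=proj(g,[.53,.103,.07]).astype(int)
a=cv2.resize(g['pixels'][c[1]-50:c[1]+50,c[0]-50:c[0]+50,::-1],(400,400),interpolation=cv2.INTER_NEAREST)
w=cv2.resize(f['pixels'][150:350,220:420,::-1],(400,400),interpolation=cv2.INTER_NEAREST)
cv2.imwrite('pics/c6.png',np.hstack([w,a]))
E
```

```text
t: 13.0
eef_pos: [0.5446, 0.104, 0.0706]
ee_rot: [[1.0, 0.017, 0.0], [0.017, -1.0, -0.0], [0.0, 0.0, -1.0]]
contact_force: [-1.2, 0.0, 1.9]
width: 0.0001
grasp_force: 1.2
```

View pics/c6.png

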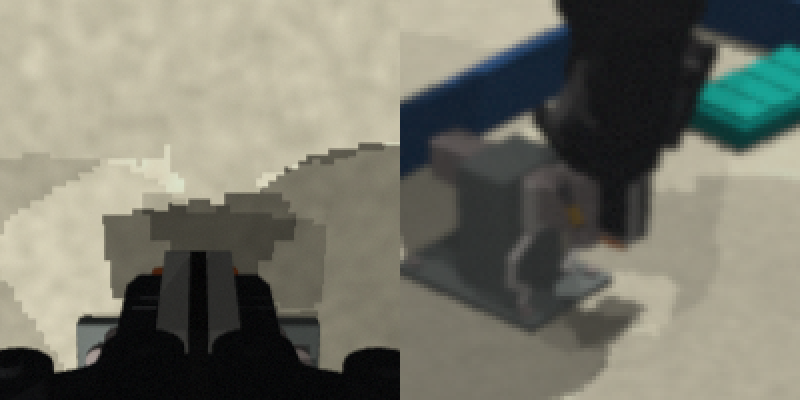

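The fingertips are pressing the orange tab, seen at (615,240) in the scene crop. The loop has swung down against the shaft end, and force is just starting to build. I'll press on in small steps.

```bash
python3 -m jog '[{"claw":0,"linear":[0,0,0.001],"rot":[0,0,0]},{"claw":0,"linear":[0,0,0.002],"rot":[0,0,0]},{"claw":0,"linear":[0,0,0.003],"rot":[0,0,0]},{"claw":0,"linear":[0,0,0.003],"rot":[0,0,0]}]'
```

```text
t: 13.5
eef_pos: [0.5447, 0.104, 0.068]
ee_rot: [[1.0, 0.017, 0.001], [0.017, -1.0, -0.0], [0.001, 0.0, -1.0]]
contact_force: [-2.9, 0.7, 6.7]
width: -0.0002
grasp_force: 3.1
```

```bash
python3 -m jog '[{"claw":0,"linear":[0,0,0.001],"rot":[0,0,0]},{"claw":0,"linear":[0,0,0.002],"rot":[0,0,0]},{"claw":0,"linear":[0,0,0.002],"rot":[0,0,0]}]'
```

```text
t: 13.8
eef_pos: [0.5447, 0.1042, 0.0655]
ee_rot: [[1.0, 0.017, 0.001], [0.017, -1.0, 0.0], [0.001, -0.0, -1.0]]
contact_force: [-0.3, -0.1, 1.0]
width: 0.0001
grasp_force: 0.1
```

```bash
python3 -m jog '[{"claw":0,"linear":[0,0,0.001],"rot":[0,0,0]},{"claw":0,"linear":[0,0,0.002],"rot":[0,0,0]},{"claw":0,"linear":[0,0,0.003],"rot":[0,0,0]},{"claw":0,"linear":[0,0,0.003],"rot":[0,0,0]}]'
```

```text
t: 14.2
eef_pos: [0.5444, 0.104, 0.0619]
ee_rot: [[1.0, 0.017, -0.0], [0.017, -1.0, -0.0], [-0.0, 0.0, -1.0]]
contact_force: [1.3, -0.6, -0.0]
width: 0.0001
grasp_force: 0.2
```

```bash
python3 -m jog '[{"claw":0,"linear":[0.003,0,0],"rot":[0,0,0]},{"claw":0,"linear":[0.006,0,-0.01],"rot":[0,0,0]},{"claw":0,"linear":[0.01,0,-0.04],"rot":[0,0,0]},{"claw":0,"linear":[0.01,0,-0.08],"rot":[0,0,0]},{"claw":0,"linear":[0.03,0,-0.12],"rot":[0,0,0]},{"claw":0,"linear":[0.06,0,-0.14],"rot":[0,0,0]},{"claw":0,"linear":[0.06,0,-0.14],"rot":[0,0,0]}]'
python3 - <<'E'
from h import *
g=grab('scene'); f=grab('wrist'); c=proj(g,[.53,.103,.07]).astype(int); print(c)
a=cv2.resize(g['pixels'][c[1]-50:c[1]+50,c[0]-50:c[0]+50,::-1],(400,400),interpolation=cv2.INTER_NEAREST)
q=proj(f,[.53,.103,.07]).astype(int); print(q)
w=cv2.resize(f['pixels'][max(q[1]-70,0):q[1]+70,q[0]-70:q[0]+70,::-1],(400,400),interpolation=cv2.INTER_NEAREST)
cv2.imwrite('pics/c7.png',np.hstack([w,a]))
P=pts(f); hsv=cv2.cvtColor(f['pixels'],cv2.COLOR_RGB2HSV); o=((hsv[...,0]<16)&(hsv[...,1]>150)&(hsv[...,2]>60)).astype(np.uint8)
n,l,st,c=cv2.connectedComponentsWithStats(o)
for i in range(1,n):
    if st[i,4]>15: print(st[i],np.median(P[l==i],0).round(4))
E
```

```text
t: 14.9
eef_pos: [0.6078, 0.1051, 0.2061]
ee_rot: [[1.0, 0.016, 0.005], [0.016, -1.0, 0.001], [0.005, -0.001, -1.0]]
contact_force: [-1.0, -0.6, -0.5]
width: 0.0002
grasp_force: 0.0
[336 214]
[318 321]
```

View pics/c7.png

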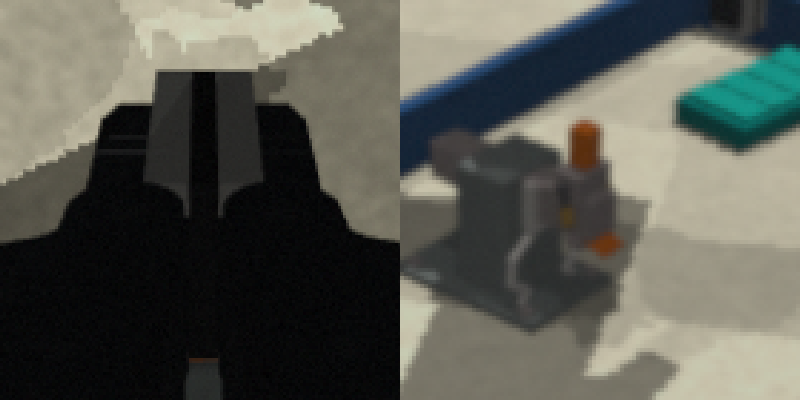

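The scene crop shows the grip upright at (585,145). The loop is swung down, with the tab below the shaft end at (605,243). I'll check its height numerically.

```bash
python3 - <<'E'
from h import *
g=grab('scene'); P=pts(g); hsv=cv2.cvtColor(g['pixels'],cv2.COLOR_RGB2HSV); o=((hsv[...,0]<16)&(hsv[...,1]>150)&(hsv[...,2]>60)).astype(np.uint8)
o[:180]=0;o[250:]=0;o[:,:310]=0;o[:,360:]=0
n,l,st,c=cv2.connectedComponentsWithStats(o)
for i in range(1,n):
    if st[i,4]>5: q=P[l==i]; print(st[i],c[i],np.median(q,0).round(4),q.min(0).round(4),q.max(0).round(4))
for a in (.95,1.07,1.2,1.33):
    print(a,proj(g,[.516+.0414*np.cos(.345-a),.104,.082+.0414*np.sin(.345-a)]).round(1))
E
```

```text
[329 195   6  11  61] [331.54098361 200.06557377] [0.52   0.0976 0.1041] [0.5132 0.0932 0.0912] [0.5249 0.1047 0.1127]
[334 223   7   5  23] [337.08695652 224.73913043] [0.5328 0.1016 0.0482] [0.5278 0.0933 0.0452] [0.5366 0.1118 0.0506]
0.95 [344.3 222.8]
1.07 [343.1 223.9]
1.2 [341.6 224.9]
1.33 [340.  225.6]
```

```bash
python3 -c "
from rig import manip
print(manip.job_done())"
```

```text
the job is handed in; nothing more can be done
None
```

The hitch pin is fully home through the shaft's cross hole and its loop has snapped under the shaft end (tab measured at the stop position); the gripper is clear, it took about 15 s and the job is handed in.

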